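# Back up the board-indexing wheel by one notch

## Robot

A 6-joint arm with a two-finger parallel gripper is mounted at the origin on the work surface. World frame = base frame: x ahead of the robot, y to its left, z up, the work surface at z = 0. Lengths are in m, angles in rad, forces in N, time in s.
With the tool pointing down it reaches from about 0.325 to 0.85 m from the base axis. Payload 4.4 kg.
Tool frame: the origin (TCP) lies midway between the tips of the shut fingers; the grasp point (between the pads) lies 19 mm behind it; z points along the fingers, y is the direction in which the jaws open and shut (so a half turn about z gives the same grasp; the last joint's range is limited). The gripper opens to 94 mm and grips with 3 to 60 N. Pads are 16 mm wide; open, the fingers measure 119 mm over their backs; the gripper's body (75 mm by 177 mm) begins 78 mm behind the grasp point.
Start: joints at [1.151, 0.207, 1.542, -0, 1.393, -0.15], TCP at [0.153, 0.554, 0.166] pointing down, gripper open.
Joint ranges: [-2.73, 2.73], [-0.86, 2.22], [0.23, 2.46], [-1.11, 4.25], [0.08, 2.63], [-2.82, 2.82]. Speed limits (rad/s): [2.79, 2.79, 3.14, 3.14, 3.14, 3.14].

## Interface

Orientations are given as [roll, pitch, yaw] about the fixed x, y, z axes, in that order (R = Rz(yaw) Ry(pitch) Rx(roll)).
In Python, from rig import env, eyes gives the robot as it stands.
- The arm moves only by the tool move_arm, never from a script. Its arguments are lists of equal length, an entry for each row: "hand": the closure, from 0 (fully open) to 1 (shut); "xyz": the shift along the tool's x, y, z in units of 25 mm (1.0 is 25 mm), a list of three; "yaw": the turn about the tool's z in degrees. A call has 1 to 8 rows; each row shifts and turns the commanded pose from where the row before left it, along the tool's axes as they then stand; what a row does not reach is not made up. A row lasts 1/12 s, in which the tool goes at most 41.7 mm and 7.16 degrees, less where a joint would pass 70% of its speed; a pose out of reach is approached as far as the arm can. A call is refused whole if a number of a shift passes 1 or a number of a turn 7.16, either way. A call with a gripper value outside its range is refused whole. The fingers move at their own pace and stop on an object; "force" is the grip in N (left out, the last holds). Time passes only in rows, so rows that do not move let the fingers close. It gives the time, the measured TCP pose, the force and the opening at its end, in the units of the state.
- env.get_state(): the state, without advancing time (a new reading comes with each control period).
- eyes.snapshot(name): name is "scene" or "top"; returns a dict with "img" (480x640x3 uint8, red, green, blue), "camera_matrix" (3x3 intrinsics, pixels), "k1" (the pictures are not rectified: a ray, as slopes to the right and down, at radius r is drawn at 1 + k1 r^2 times it, then the intrinsics apply), "extrinsics" (4x4, takes a point from world to camera coordinates). Camera axes: x right, y down, z forward; pixel columns grow to the right and rows downward; lengths in m; the calibration is good to about 2 mm. A picture is of the moment at which its call begins. There is no depth.
- env.sign_off(): hands the job in, once; it reports no verdict.
The state is a dict: "t": time; "joint_pos": joint angles; "qvel": joint speeds; "tau": joint torques, N m; "position": TCP position; "eef_rot": TCP orientation; "ft_force": force on the tool from outside, world axes, zero at the start; "wrist_torque": the same for the moment, N m; "gripper_width": opening from 0.0 (shut) to 1.0 (fully open).
Only numpy, scipy, OpenCV 4.12 (cv2) and the standard library are available. Lean on these libraries where they do the work, as an engineer would, in place of code of your own. Each camera call takes 0.05 s, during which the arm holds its last target. There are 200 camera calls.

## Task

The small-board indexing wheel has been advanced one station too far. With a fingertip, lift the ratchet pawl by its upturned end and flip it right over so that it stays back by itself; then push one of the wheel's upright posts to turn the wheel backward by one notch (the way the pawl was blocking, counter-clockwise from above), and tip the pawl down again so that it drops fully into the next notch. Pick nothing up, and leave the loose heat sink standing in its place on the wheel and everything else on the bench where it is.

Things in the scene. Friction and masses are not known exactly. Their poses are not given: they have to be found in the camera images.
- fixture: Fixed base of the indexing fixture: grey plate 210 x 180 x 15 mm on the bench. Origin on the wheel's axis at bench height, z up. Its x points from the wheel's axis to the pawl's nose (the pawl lies on the far side of the wheel from the robot); its y runs along the pawl from nose to hinge.
- wheel (a joint): Wheel turn, rad; within 0.08 of 0 at the start, pawl in a notch. Negative = backward = counter-clockwise from above. One notch = 36 degrees = 0.628. Notch floor 28 mm long, nose 9 mm: the pawl drops right in within 0.10 rad of a whole notch. Friction 0.1 N m keeps the wheel where it is left. With the pawl down it cannot turn backward; forward it clicks over the teeth.
- pawl (a joint): Angle of the dark steel pawl, rad: 0 = down, nose at the floor of a notch; grows as the free end is lifted; the nose clears the teeth above 0.2. Past about 1.65 it is over the top and falls back by its own weight on a stop at 1.85, where it stays. Pushed back below about 1.45 it falls down by its own weight. Mass about 90 g, no spring.
- wheel_top (a point): Point on the wheel's axis at the disc's upper face, 40 mm above the bench. The wheel is an aluminium disc 190 mm across and 12 mm thick, with ten steel ratchet teeth 12 mm high on top around its rim (80 to 94 mm from the axis), five upright steel posts, a hub 32 mm across and 10 mm high, and small circuit boards (5 mm high) between the posts.
- near_post (a point): Centre of the top of the wheel post nearest the robot at the start (opposite the pawl). The posts are 12 mm across and stand 32 mm above the disc, tops 72 mm above the bench, 60 mm from the wheel's axis, 72 degrees apart; all five are alike and any may be pushed. Moves with the wheel.
- pawl_hinge (a point): Middle of the pawl's hinge pin, 60 mm above the bench, 87 mm in fixture x and 72 mm in fixture y from the wheel's axis, outside the disc; the pin runs along fixture x in a bracket with two cheeks (30 mm wide, 16 mm long, to 70 mm high).
- pawl_nose (a point): Middle of the underside of the pawl's nose. The pawl is a bar 14 mm wide and 8 mm thick lying level at hinge height, running from the hinge towards fixture -y; the nose (9 mm long, 14 mm wide) is 72 mm from the hinge and reaches 19 mm below the pin.
- pawl_ear (a point): Middle of the end of the pawl's upturned ear: from 102 to 130 mm from the hinge the pawl bends up at 45 degrees like a ski tip, 28 mm wide, 5 mm thick. Pawl down: this end is 86 mm above the bench, its underside open to a fingertip coming along the pawl from the free end towards the hinge. Pawl thrown back: it is about 60 mm beyond the hinge (fixture +y), 180 mm above the bench.
- nest (a point): Place on the wheel's upper face where the loose heat sink stands (50 mm from the axis, next to the near post on its backward, counter-clockwise side); turns with the wheel.
- heat_sink: Loose finned aluminium heat sink 24 x 24 x 22 mm, 30 g, origin at the middle of its underside; stands on the wheel at point nest and rides with it.
- spool: Loose grey spool, 60 mm across, 46 mm high, on the bench about 190 mm from the wheel's axis to the hinge's side; origin under its centre. Leave alone.
- flux: Loose small amber bottle, 38 mm across, 75 mm high, on the bench at the other side of the fixture; origin under its centre. Leave alone.
- screwdriver: Loose screwdriver lying on the bench on the far side of the fixture, beyond the pawl, along it. Leave alone.
- brush: Loose brush lying on the bench to the robot's right of the fixture, beyond the amber bottle. Leave alone.
- mug: White mug, 80 mm across, 90 mm high, at one side of the bench. Leave alone.
- main_board: Loose green circuit board 100 x 75 mm, 15 mm high, at one side of the bench. Leave alone.
- multimeter: Grey multimeter 150 x 75 x 36 mm lying on the bench on the robot's right. Leave alone.

How it is judged:
On the way, in this order (a step that is already met when the one before it is completed fails the run):
1. the pawl is lifted and thrown right back, while the wheel is still at its old notch (value of joint pawl above 1.6 rad and value of joint wheel between -0.25 and 0.25 rad), for 0.2 s.
2. the wheel is one notch back (36 degrees, within 8 degrees) with the pawl still up (value of joint pawl above 1.3 rad and value of joint wheel between -0.7683 and -0.4883 rad), for 0.2 s.
At the end, for the whole second after the job is handed in: The wheel is at rest one notch (36 degrees, within 8 degrees) backward of its start, the pawl is fully down in that notch (within 0.06 rad), and the heat sink stands upright within 20 mm of its place on the wheel (value of joint pawl below 0.06 rad and value of joint wheel between -0.7683 and -0.4883 rad and velocity of joint wheel between -0.03 and 0.03 rad/s and velocity of joint pawl between -0.05 and 0.05 rad/s and distance between heat_sink and nest below 0.02 m and angle between heat_sink's own z axis and vertical below 0.2 rad); the robot touches nothing.
It fails at once if the wheel is pushed back by clearly more than one notch (over one and a half) (value of joint wheel below -0.94245 rad).
It fails at once if the wheel is turned forward out of its notch (value of joint wheel above 0.35 rad).
It fails at once if the heat sink is shifted, knocked over or lifted from its place on the wheel (over 25 mm) (distance between heat_sink and nest above 0.025 m or angle between heat_sink's own z axis and vertical above 0.6 rad).
It fails at once if something else on the bench is carried off or pushed away (over 30 mm) (distance of any of spool, flux, screwdriver, brush, mug, main_board, multimeter from where it was at the start of the episode above 0.03 m).
It fails at once if something on the bench is lifted (over 15 mm) or the standing spool, bottle or mug is knocked over (height (world z) of any of spool, flux, mug, main_board, multimeter above 0.015 m or height (world z) of any of screwdriver, brush above 0.035 m or angle between any of spool, flux, mug's own z axis and vertical above 0.6 rad).
It also fails if it takes over 64 s, if anything falls off the work surface, if the arm or the gripper's body presses on something with over 40 N, if the wrist force passes 120 N, or if a joint passes its speed limit or range.

## Working session

There is one attempt and no reset: what is moved stays moved. The work goes in short steps, Python scripts to look and compute and a tool call to move; the robot and the scene stay as the last step left them, time stands still between calls to the robot, and variables do not carry over. Pictures are saved under pics/ and viewed, about 8 in all and at most 12, crops included, and the job is handed in when it is done.

Besides the shell and the picture viewer there is one more tool, called after "Emit:" by a JSON object that holds its "op" and its "data". move_arm: Moves the arm, as the interface text tells. Its arguments: {"type":"object","properties":{"hand":{"type":"array"},"xyz":{"type":"array"},"yaw":{"type":"array"},"force":{"type":"number"}},"required":["hand","xyz","yaw"]}

```bash
ls; mkdir -p pics; cat > h.py <<'E'
import numpy as np,cv2
from rig import env,eyes
def snap(n,f):
    s=eyes.snapshot(n); cv2.imwrite('pics/'+f,s['img'][:,:,::-1]); 
    np.savez('pics/'+n+'.npz',K=s['camera_matrix'],k1=s['k1'],E=s['extrinsics']); return s
def cal(n):
    d=np.load('pics/'+n+'.npz'); return d['K'],float(d['k1']),d['E']
def proj(n,P):
    K,k,E=cal(n); P=np.atleast_2d(P); c=P@E[:3,:3].T+E[:3,3]
    return cv2.projectPoints(P.astype(float),cv2.Rodrigues(E[:3,:3])[0],E[:3,3],K,np.array([k,0,0,0.]))[0][:,0]
def ray(n,uv):
    K,k,E=cal(n); p=cv2.undistortPoints(np.array([[uv]],float),K,np.array([k,0,0,0.]))[0,0]
    R=E[:3,:3]; return -R.T@E[:3,3], R.T@np.array([p[0],p[1],1])
def atz(n,uv,z):
    o,d=ray(n,uv); return o+d*(z-o[2])/d[2]
def tri(a,b):  # (uv in scene, uv in top)
    o1,d1=ray('scene',a); o2,d2=ray('top',b)
    s=np.linalg.lstsq(np.c_[d1,-d2],o2-o1,rcond=None)[0]; p,q=o1+s[0]*d1,o2+s[1]*d2
    return (p+q)/2,np.linalg.norm(p-q)
E
python3 - <<'E'
from h import *
np.set_printoptions(precision=3,suppress=True)
for n in('scene','top'):
    s=snap(n,n+'0.png'); print(n,s['camera_matrix'].tolist(),s['k1']); E=s['extrinsics'];print(-E[:3,:3].T@E[:3,3],E[:3,:3])
print(env.get_state())
E
```

```text
pics
scene [[527.1669317818388, 0.0, 318.5075482168307], [0.0, 527.1669317818388, 233.83506094310619], [0.0, 0.0, 1.0]] 0.043011120862158754
[ 1.196 -0.876  0.838] [[ 0.807  0.59  -0.016]
 [ 0.331 -0.475 -0.815]
 [-0.489  0.653 -0.579]]
top [[608.4979415367496, 0.0, 329.236283814841], [0.0, 608.4979415367496, 243.93410242647508], [0.0, 0.0, 1.0]] -0.1939117490117695
[ 0.449 -0.009  1.823] [[ 0.009 -1.    -0.006]
 [-0.998 -0.008 -0.065]
 [ 0.065  0.007 -0.998]]
{'t': 0.1, 'joint_pos': array([ 1.151,  0.207,  1.543,  0.   ,  1.393, -0.15 ]), 'qvel': array([-0.001, -0.003, -0.003, -0.001, -0.   , -0.   ]), 'tau': array([ -0.   , -37.187, -28.229,   0.07 ,   0.031,  -0.   ]), 'position': array([0.152, 0.554, 0.165]), 'eef_rot': array([-3.14 , -0.   ,  2.873]), 'ft_force': array([ 0.483, -0.27 ,  0.144]), 'wrist_torque': array([-0.025, -0.035, -0.038]), 'gripper_width': 1.0023016145624244}
```

View pics/scene0.png

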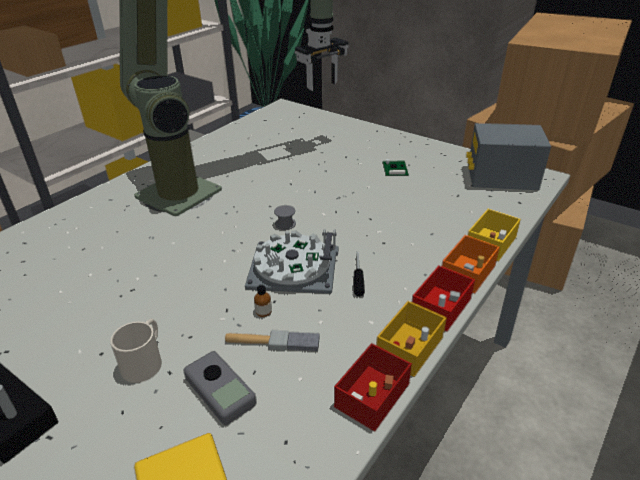

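View pics/top0.png

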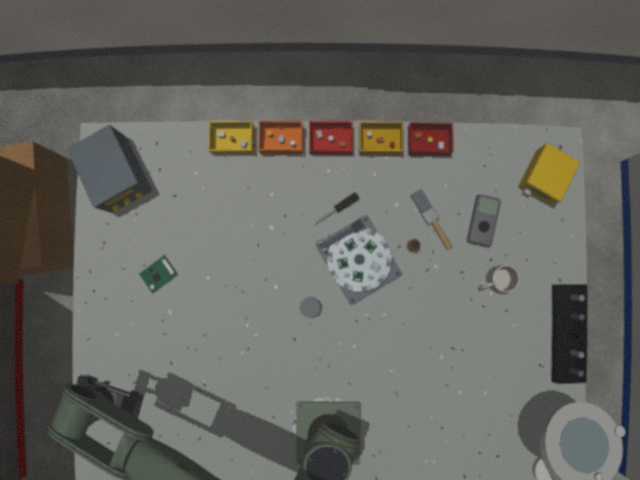

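Overview: the fixture is at about (292,255) in scene and (358,260) in top; spool (285,215)/(311,307), bottle (262,302)/(414,245), screwdriver (358,275)/(338,208). I'll enlarge both.

```bash
python3 - <<'E'
from h import *
a=cv2.imread('pics/scene0.png')[220:300,240:345]; b=cv2.imread('pics/top0.png')[205:310,305:410]
a=cv2.resize(a,(788,600),interpolation=cv2.INTER_CUBIC); b=cv2.resize(b,(600,600),interpolation=cv2.INTER_CUBIC)
cv2.imwrite('pics/c1.png',a);cv2.imwrite('pics/c2.png',b)
for n,uv,z in(('top',(359,259),.05),('scene',(292,255),.05)):print(atz(n,uv,z))
E
```

```text
[ 0.52171072 -0.08476715  0.05      ]
[ 0.52972017 -0.09610754  0.05      ]
```

View pics/c1.png

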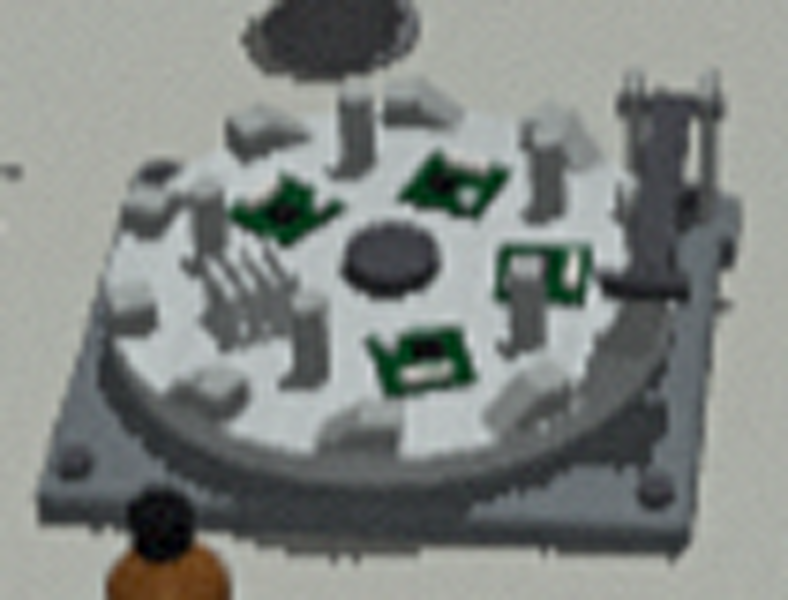

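View pics/c2.png

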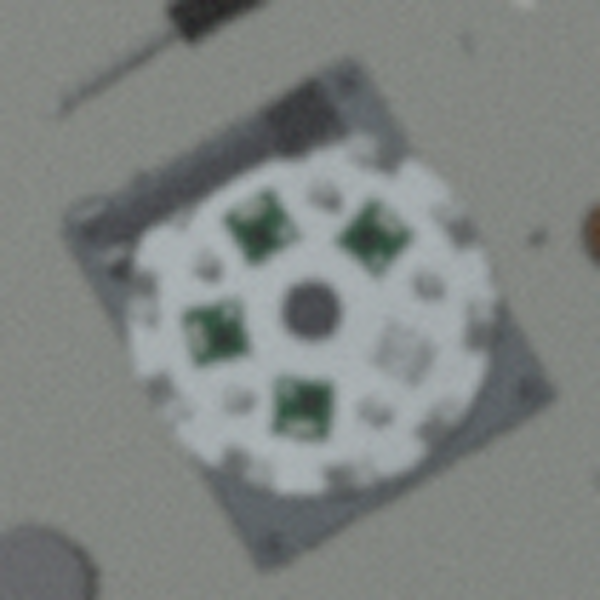

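c2 (top): hub (313,310), posts ccw from near post (378,408), (432,285), (325,190), (208,265), (240,398), heat sink (403,350), plate corners (358,60), (555,390), (265,572), (62,230). c1 (scene): hub (391,252), posts (207,185), (310,297), (528,262), (545,128), (357,90), and the ear end (650,285). I'll fit the fixture pose to these.

```bash
python3 - <<'E'
from h import *
from scipy.optimize import least_squares
np.set_printoptions(precision=4,suppress=True)
C1=lambda l:np.array(l)/7.5+[240-.45,220-.45]; C2=lambda l:np.array(l)/5.714+[305-.4,205-.4]
ps=C1([(391,250),(207,183),(310,297),(528,262),(545,128),(357,90),(650,283)])
pt=C2([(313,310),(378,408),(432,285),(325,190),(208,265),(240,398)]); co=C2([(358,60),(555,390),(265,572),(62,230)])
for i,n in enumerate(['hub','near','p2','p3','p4','p5']): print(n,*tri(ps[i],pt[i]))
def pts(p):
    x,y,a,w,cx,cy=p; ph=np.pi-w+np.arange(5)*2*np.pi/5
    L=np.vstack([[0,0,.05],np.c_[.06*np.cos(ph),.06*np.sin(ph),np.full(5,.072)],[.087,-.058,.086],
      [[cx+sx*.105,cy+sy*.09,.015] for sx,sy in((1,-1),(-1,-1),(-1,1),(1,1))]])
    R=np.array([[np.cos(a),-np.sin(a)],[np.sin(a),np.cos(a)]]); L[:,:2]=L[:,:2]@R.T+[x,y]; return L
def f(p):
    L=pts(p); return np.r_[(proj('scene',L[:7])-ps).ravel(),(proj('top',L[:6])-pt).ravel(),(proj('top',L[7:])-co).ravel()]
r=least_squares(f,[.52,-.09,.52,0,0,0],loss='soft_l1'); print(r.x,np.degrees(r.x[2])); print(f(r.x).reshape(-1,2))
np.save('fit.npy',r.x)
c,s=np.cos(r.x[2]),np.sin(r.x[2])
loc=lambda P:(np.array([[c,s],[-s,c]])@(P[:2]-r.x[:2]))
for n,uv,z in(('spool',(311,307),.046),('flux',(414,245),.075),('drv',(358,197),.015),('drv',(317,222),.01)): print(n,loc(atz('top',uv,z)))
E
```

```text
hub [ 0.5217 -0.0864  0.047 ] 0.0013850777778010523
near [ 0.4717 -0.1183  0.0726] 0.0011099767167146034
p2 [ 0.535  -0.1446  0.0706] 0.0015272439141387607
p3 [ 0.5818 -0.0909  0.0713] 0.0005756810223814004
p4 [ 0.5437 -0.0316  0.0731] 0.0005611887750303636
p5 [ 0.4768 -0.0483  0.0713] 0.0005582751605484055
[ 0.5222 -0.0869  0.5454 -0.0097  0.0005  0.0005] 31.250351170047146
[[ 0.2646 -0.8157]
 [ 0.0518  0.1689]
 [-0.0066 -0.083 ]
 [ 0.0996 -0.1105]
 [ 0.3497  0.4822]
 [-0.2389 -0.2937]
 [-0.9886 -0.9564]
 [ 0.3584 -0.0285]
 [ 0.1902  0.2989]
 [ 0.0778 -0.7684]
 [ 0.2258 -0.0392]
 [-0.1514 -0.4764]
 [-0.082   0.0704]
 [-0.5236 -1.4011]
 [ 1.258   1.1878]
 [ 0.1306  0.4585]
 [-0.4977 -0.414 ]]
spool [-0.0479  0.1939]
flux [-0.0465 -0.1538]
drv [ 0.162 -0.093]
drv [0.1606 0.0509]
```

Fit: origin (0.522, −0.087), fixture yaw 31.25°, wheel at about 0. Heights agree with the text within 3 mm. I'll turn the tool to yaw 121.25° so that tool x = fixture y and tool y = fixture x, with the fingers shut.

Emit:
{"op": "move_arm", "data": {"hand": [1,1,1,1,1,1,1,1], "xyz": [[0,0,0],[0,0,0],[0,0,0],[0,0,0],[0,0,0],[0,0,0],[0,0,0],[0,0,0]], "yaw": [7.1,7.1,7.1,7.1,7.1,7.1,0.8,0], "force": 10}}

```text
t: 0.77
position: [0.1525, 0.554, 0.1659]
eef_rot: [-3.141, 0.001, 2.118]
ft_force: [-0.2, -0.2, 0.3]
gripper_width: 0.468
```

Emit:
{"op": "move_arm", "data": {"hand": [1,1,1,1,1,1,1,1], "xyz": [[-1,0.09,0],[-1,0.09,0],[-1,0.09,0],[-1,0.09,0],[-1,0.09,0],[-1,0.09,0],[-1,0.09,0],[-1,0.09,0]], "yaw": [0,0,0,0,0,0,0,0]}}

```text
t: 1.43
position: [0.2721, 0.3915, 0.1664]
eef_rot: [-3.142, 0.0, 2.119]
ft_force: [0.7, -0.9, -0.5]
gripper_width: 0.002
```

Emit:
{"op": "move_arm", "data": {"hand": [1,1,1,1,1,1,1,1], "xyz": [[-1,0.09,0],[-1,0.09,0],[-1,0.09,0],[-1,0.09,0],[-1,0.09,0],[-1,0.09,0],[-1,0.09,0],[-1,0.09,0]], "yaw": [0,0,0,0,0,0,0,0]}}

```text
t: 2.1
position: [0.3911, 0.2297, 0.1664]
eef_rot: [-3.142, -0.0, 2.118]
ft_force: [-0.4, 0.3, -0.3]
gripper_width: 0.006
```

Emit:
{"op": "move_arm", "data": {"hand": [1,1,1,1,1,1,1,1], "xyz": [[-1,0.09,0],[-1,0.09,0],[-1,0.09,0],[-1,0.09,0],[-1,0.09,0],[-1,0.09,0],[-1,0.09,0],[-1,0.09,0]], "yaw": [0,0,0,0,0,0,0,0]}}

```text
t: 2.77
position: [0.5102, 0.068, 0.1663]
eef_rot: [-3.141, -0.0, 2.118]
ft_force: [0.3, -0.1, -0.2]
gripper_width: 0.008
```

Emit:
{"op": "move_arm", "data": {"hand": [1,1,1,1,1,1,1,1], "xyz": [[-1,0.09,0],[-1,0.09,0],[-1,0.09,0],[-1,0.09,0],[-1,0.09,0],[-1,0.09,0],[-1,0.09,0],[0,0,0]], "yaw": [0,0,0,0,0,0,0,0]}}

```text
t: 3.43
position: [0.6158, -0.0764, 0.166]
eef_rot: [3.142, 0.002, 2.115]
ft_force: [-1.2, 0.2, -0.1]
gripper_width: 0.01
```

```bash
cat >> h.py <<'E'
def where():
    f=np.load('fit.npy'); c,s=np.cos(f[2]),np.sin(f[2]); st=env.get_state(); p=st['position']; F=st['ft_force']
    R=np.array([[c,s],[-s,c]]); print('t %.2f'%st['t'],'fix mm',np.round(1e3*np.r_[R@(p[:2]-f[:2]),p[2]],1),'F',np.round(np.r_[R@F[:2],F[2]],1),'yaw off',round(np.degrees(st['eef_rot'][2]-f[2])-90,2),'w',st['gripper_width'])
E
python3 -c "
from h import *
where()"
```

```text
t 3.43 fix mm [ 85.4 -39.6 166. ] F [-1.   0.8 -0.1] yaw off -0.1 w 0.00968796237587819
```

Emit:
{"op": "move_arm", "data": {"hand": [1,1,1,1,1,1,1,1], "xyz": [[-0.9,0.06,0],[-0.9,0,0],[0,0,0.8],[0,0,0.8],[0,0,0.8],[0,0,0.8],[0,0,0.8],[0,0,0]], "yaw": [0,0,0,0,0,0,0,0]}}

```text
t: 4.1
position: [0.6338, -0.1082, 0.061]
eef_rot: [-3.135, -0.008, 2.118]
ft_force: [-1.2, 0.3, -1.4]
gripper_width: 0.003
```

```bash
python3 - <<'E'
from h import *
where()
a=snap('scene','s1.png')['img'][200:300,240:373,::-1];cv2.imwrite('pics/c3.png',cv2.resize(a,(798,600),interpolation=cv2.INTER_CUBIC))
E
```

```text
t 4.10 fix mm [ 84.4 -76.   61. ] F [-0.9  0.8 -1.4] yaw off 0.08 w 0.002921851949656996
```

View pics/c3.png

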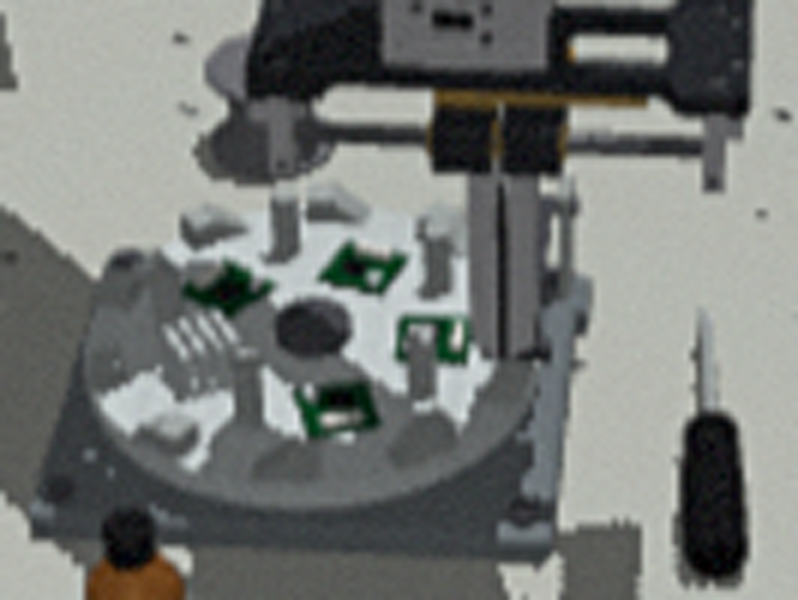

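The shut fingers stand just in front of the ear; the ear's corner shows at (540,355) to their right. I'll settle, centre by 2.5 mm and creep in.

Emit:
{"op": "move_arm", "data": {"hand": [1,1,1], "xyz": [[0,0.1,0],[0,0,0],[0,0,0]], "yaw": [0,0,0]}}

```text
t: 4.4
position: [0.6422, -0.109, 0.0686]
eef_rot: [3.139, 0.003, 2.116]
ft_force: [0.3, -0.9, 0.4]
gripper_width: 0.004
```

```bash
python3 -c "
from h import *
where()"
```

```text
t 4.40 fix mm [ 91.1 -81.1  68.6] F [-0.2 -0.9  0.4] yaw off -0.0 w 0.003955177289626713
```

Emit:
{"op": "move_arm", "data": {"hand": [1,1,1,1,1,1,1], "xyz": [[0.1,-0.1,0],[0.1,0,0],[0.1,0,0],[0.1,0,0],[0.1,0,0],[0,0,0],[0,0,0]], "yaw": [0,0,0,0,0,0,0]}}

```text
t: 4.98
position: [0.6319, -0.0993, 0.0665]
eef_rot: [-3.142, 0.0, 2.116]
ft_force: [0.5, 0.8, 0.3]
gripper_width: 0.005
```

Emit:
{"op": "move_arm", "data": {"hand": [1,1,1,1], "xyz": [[0.1,0,0],[0,0,0],[0,0,0],[0,0,0]], "yaw": [0,0,0,0]}}

```text
t: 5.32
position: [0.6307, -0.0974, 0.0664]
eef_rot: [-3.142, 0.0, 2.115]
ft_force: [-0.5, -0.3, -0.5]
gripper_width: 0.002
```

```bash
python3 -c "
from h import *
where()"
```

```text
t 5.32 fix mm [ 87.3 -65.2  66.4] F [-0.6 -0.  -0.5] yaw off -0.05 w 0.002468927080414521
```

Emit:
{"op": "move_arm", "data": {"hand": [1,1,1], "xyz": [[0.06,0,0],[0,0,0],[0,0,0]], "yaw": [0,0,0]}}

```text
t: 5.57
position: [0.6299, -0.096, 0.0664]
eef_rot: [-3.142, -0.0, 2.115]
ft_force: [-0.1, 0.3, -0.6]
gripper_width: 0.002
```

Emit:
{"op": "move_arm", "data": {"hand": [1,1,1], "xyz": [[0.06,0,0],[0,0,0],[0,0,0]], "yaw": [0,0,0]}}

```text
t: 5.82
position: [0.6291, -0.0947, 0.0665]
eef_rot: [-3.142, 0.0, 2.115]
ft_force: [-0.2, -0.3, -0.0]
gripper_width: 0.007
```

```bash
python3 -c "
from h import *
where()"
```

```text
t 5.82 fix mm [ 87.3 -62.   66.5] F [-0.3 -0.1 -0. ] yaw off -0.04 w 0.00697074700192354
```

Emit:
{"op": "move_arm", "data": {"hand": [1,1,1], "xyz": [[0.08,0,0],[0,0,0],[0,0,0]], "yaw": [0,0,0]}}

```text
t: 6.07
position: [0.628, -0.0929, 0.0665]
eef_rot: [-3.142, -0.0, 2.115]
ft_force: [0.1, -0.0, -0.5]
gripper_width: 0.001
```

```bash
python3 - <<'E'
from h import *
where()
a=snap('scene','s2.png')['img'][220:280,290:370,::-1];cv2.imwrite('pics/c4.png',cv2.resize(a,(800,600),interpolation=cv2.INTER_CUBIC))
E
```

```text
t 6.07 fix mm [ 87.3 -60.   66.5] F [ 0.1 -0.1 -0.5] yaw off -0.04 w 0.000641818913143011
```

View pics/c4.png

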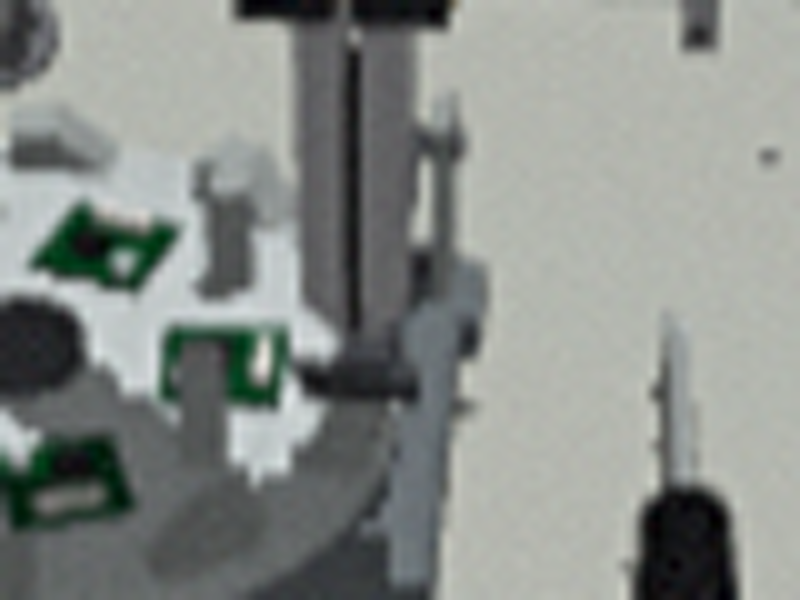

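```bash
python3 - <<'E'
from h import *
f=np.load('fit.npy');c,s=np.cos(f[2]),np.sin(f[2])
def P(x,y,z): return [f[0]+(c*x-s*y)/1e3,f[1]+(s*x+c*y)/1e3,z/1e3]
L=[('tcp',87,-60,66.5),('tipfront',87,-68,66.5),('tcp c3',85,-77,62),('ear end',87,-58,86),('ear L',73,-58,86),('ear R',101,-58,86),('ear base',87,-30,60),('bar',87,0,64),('ear hi',87,-54,88)]
for n,*p in L:
    u=proj('scene',[P(*p)])[0]; print(n,'img',u.round(1),'c4',((u-[290,220])*10).round(),'c3',((u-[240,200])*6).round())
E
```

```text
tcp img [325.2 263.4] c4 [352. 434.] c3 [511. 381.]
tipfront img [325.  265.6] c4 [350. 456.] c3 [510. 393.]
tcp c3 img [323.8 269.5] c4 [338. 495.] c3 [503. 417.]
ear end img [325.2 256.3] c4 [352. 363.] c3 [511. 338.]
ear L img [319.2 256.1] c4 [292. 361.] c3 [475. 337.]
ear R img [331.2 256.6] c4 [412. 366.] c3 [547. 339.]
ear base img [326.2 257.7] c4 [362. 377.] c3 [517. 346.]
bar img [327.1 248.9] c4 [371. 289.] c3 [523. 293.]
ear hi img [325.3 254.6] c4 [353. 346.] c3 [512. 328.]
```

```bash
python3 - <<'E'
from h import *
yaw=2.873; ty=np.array([np.sin(yaw),-np.cos(yaw),0])
for z in (.165,.19): print(z,proj('scene',[np.array([.1525,.554,z])+d*.047*ty for d in(-1,0,1)]).round(1).tolist())
print(env.get_state())
a=cv2.imread('pics/scene0.png')[20:110,270:390]; b=cv2.imread('pics/s2.png')[200:290,270:390]
snap('top','t2.png'); t=cv2.imread('pics/t2.png')[190:310,290:410]
a,b=[cv2.resize(i,(400,300),interpolation=cv2.INTER_CUBIC) for i in(a,b)]
cv2.imwrite('pics/c5.png',np.hstack([np.vstack([a,b]),cv2.resize(t,(400,600)[:1]+(400,),interpolation=cv2.INTER_CUBIC)if 0 else cv2.copyMakeBorder(cv2.resize(t,(400,400),interpolation=cv2.INTER_CUBIC),0,200,0,0,cv2.BORDER_CONSTANT)]))
E
```

```text
0.165 [[311.3, 100.0], [322.0, 96.6], [332.5, 93.4]]
0.19 [[311.1, 92.8], [321.9, 89.6], [332.4, 86.4]]
{'t': 6.1167, 'joint_pos': array([-2.83166799e-01,  4.22474387e-01,  1.47711099e+00, -1.17428537e-05,
        1.24192492e+00, -8.27763548e-01]), 'qvel': array([-0.0016854 ,  0.00102822, -0.00200931,  0.00141659,  0.00070843,
       -0.00068478]), 'tau': array([ 3.22744658e-02, -4.40014780e+01, -2.61619878e+01,  3.95781035e-02,
        7.03730062e-02,  5.96228238e-04]), 'position': array([ 0.62807515, -0.0929903 ,  0.06648125]), 'eef_rot': array([3.14154512e+00, 6.81703873e-05, 2.11539687e+00]), 'ft_force': array([ 0.60575275, -0.90408403,  0.79209117]), 'wrist_torque': array([-0.07907955,  0.01050225, -0.00152741]), 'gripper_width': 0.003123742564121432}
```

View pics/c5.png

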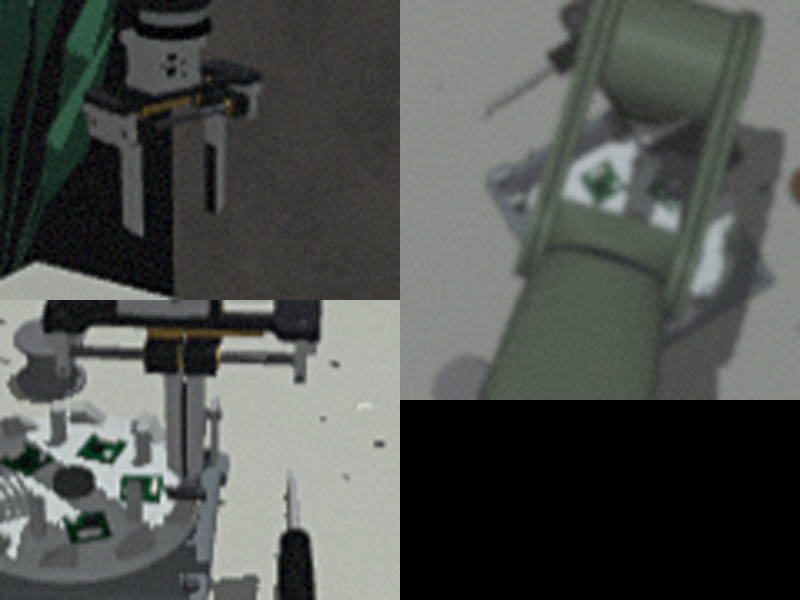

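In scene0 the open fingers' tips show at (310.2,90.8) and (334.2,83.9), about 9 px above where the reported TCP projects. I need to know whether that is a height or a lateral offset, so I'll check the top view at the start.

```bash
python3 - <<'E'
from h import *
t=cv2.imread('pics/top0.png')[350:450,60:193]; t=cv2.resize(t,(798,600),interpolation=cv2.INTER_CUBIC)
yaw=2.873; ty=np.array([np.sin(yaw),-np.cos(yaw),0]); P=np.array([.1525,.554,.165])
for off,col in(([0,0,0],(0,0,255)),([0,0,.03],(0,255,255)),([-.022,.03,0],(255,0,255))):
    for q in proj('top',[P+off+d*ty for d in(-.053,.053)]):
        q=(q-[60,350]+.5)*6; cv2.circle(t,tuple(int(v) for v in q),4,col,1); print(off,q.round())
cv2.imwrite('pics/c6.png',t)
# ray of finger mid seen in scene0
o,d=ray('scene',(322.2,87.4)); 
for z in(.165,.18,.195,.21): print(z,o+d*(z-o[2])/d[2])
E
```

```text
[0, 0, 0] [528. 261.]
[0, 0, 0] [318. 192.]
[0, 0, 0.03] [508. 273.]
[0, 0, 0.03] [296. 202.]
[-0.022, 0.03, 0] [466. 305.]
[-0.022, 0.03, 0] [258. 235.]
0.165 [0.10034408 0.62734908 0.165     ]
0.18 [0.12474787 0.59385768 0.18      ]
0.195 [0.14915167 0.56036628 0.195     ]
0.21 [0.17355546 0.52687488 0.21      ]
```

View pics/c6.png

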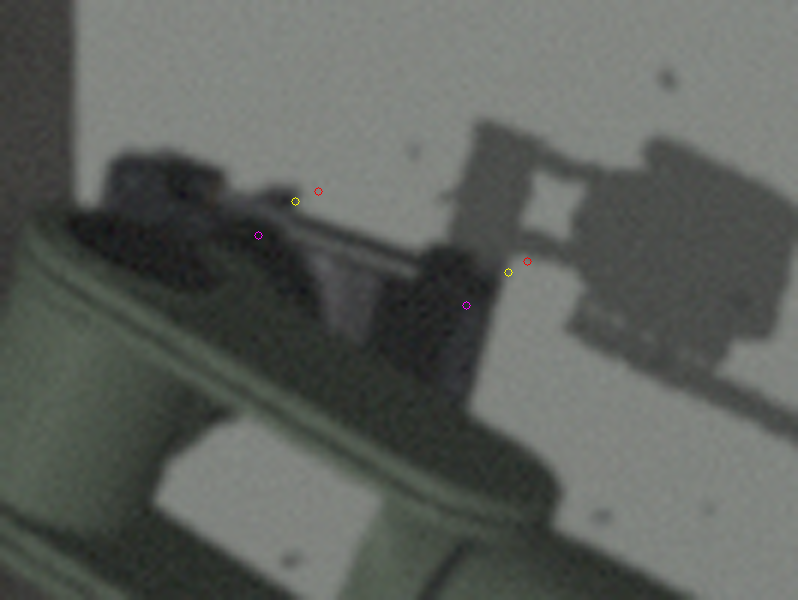

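The top view agrees with the yellow markers: the tips stand about 28 mm higher than the reported z, and x and y are right. So the true tip is now at about 94 mm, above the ear, which explains the lack of contact. I'll back out, go lower and come in again.

Emit:
{"op": "move_arm", "data": {"hand": [1,1,1,1,1,1,1,1], "xyz": [[-0.5,0,0],[-0.5,0,0],[0,0,0],[0,0,0.3],[0,0,0.3],[0,0,0.3],[0,0,0.1],[0,0,0]], "yaw": [0,0,0,0,0,0,0,0]}}

```text
t: 6.83
position: [0.6394, -0.1137, 0.0394]
eef_rot: [-3.139, -0.003, 2.116]
ft_force: [-0.2, -0.8, 0.5]
gripper_width: 0.006
```

Emit:
{"op": "move_arm", "data": {"hand": [1,1,1,1,1,1], "xyz": [[0,0,0],[0.2,0,0],[0.2,0,0],[0.1,0,0],[0,0,0],[0,0,0]], "yaw": [0,0,0,0,0,0]}}

```text
t: 7.33
position: [0.6346, -0.1034, 0.0418]
eef_rot: [3.141, 0.0, 2.116]
ft_force: [0.5, -0.2, -0.5]
gripper_width: 0.008
```

Emit:
{"op": "move_arm", "data": {"hand": [1,1,1], "xyz": [[0.1,0,0],[0,0,0],[0,0,0]], "yaw": [0,0,0]}}

```text
t: 7.58
position: [0.6332, -0.1016, 0.0415]
eef_rot: [3.142, 0.0, 2.115]
ft_force: [0.9, -0.7, -0.3]
gripper_width: 0.007
```

Emit:
{"op": "move_arm", "data": {"hand": [1,1,1], "xyz": [[0.06,0,0],[0,0,0],[0,0,0]], "yaw": [0,0,0]}}

```text
t: 7.83
position: [0.633, -0.1011, 0.0417]
eef_rot: [3.141, 0.002, 2.115]
ft_force: [0.7, -2.5, -0.1]
gripper_width: 0.007
```

```bash
python3 -c "
from h import *
where()"
```

```text
t 7.83 fix mm [ 87.3 -69.6  41.7] F [-0.7 -2.5 -0.1] yaw off -0.06 w 0.00674071961191945
```

Contact at about 2.5 N. Now I'll lift along the ear's arc with the finger rising slightly faster than the ear.

Emit:
{"op": "move_arm", "data": {"hand": [1,1,1,1,1,1,1,1], "xyz": [[0.08,0,-0.3],[0.08,0,-0.3],[0.08,0,-0.3],[0.08,0,-0.3],[0.13,0,-0.25],[0.13,0,-0.25],[0.13,0,-0.25],[0.13,0,-0.25]], "yaw": [0,0,0,0,0,0,0,0]}}

```text
t: 8.5
position: [0.6209, -0.0814, 0.0968]
eef_rot: [-3.141, -0.001, 2.116]
ft_force: [-0.3, -0.3, -0.4]
gripper_width: 0.005
```

Emit:
{"op": "move_arm", "data": {"hand": [1,1], "xyz": [[0,0,0],[0,0,0]], "yaw": [0,0]}}

```text
t: 8.67
position: [0.622, -0.082, 0.097]
eef_rot: [3.141, 0.001, 2.116]
ft_force: [1.9, -1.2, -0.2]
gripper_width: 0.001
```

```bash
python3 - <<'E'
from h import *
where()
a=snap('scene','s3.png')['img'][190:290,255:388,::-1];cv2.imwrite('pics/c7.png',cv2.resize(a,(798,600),interpolation=cv2.INTER_CUBIC))
E
```

```text
t 8.67 fix mm [ 87.8 -47.6  97. ] F [ 1.  -2.  -0.2] yaw off -0.02 w 0.0009672578391530639
```

View pics/c7.png

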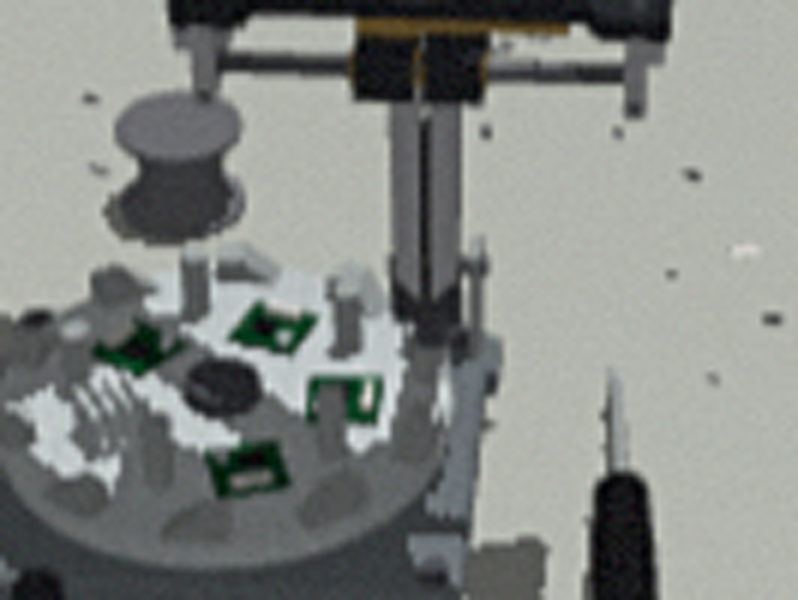

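The fingertips (to about (425,285)) lie against the ear, whose lower part shows dark at (425,315): the pawl is up about 0.4 rad. I'll continue.

Emit:
{"op": "move_arm", "data": {"hand": [1,1,1,1,1,1,1,1], "xyz": [[0.17,0,-0.19],[0.17,0,-0.19],[0.17,0,-0.19],[0.17,0,-0.19],[0.21,0,-0.15],[0.21,0,-0.15],[0.21,0,-0.15],[0.21,0,-0.15]], "yaw": [0,0,0,0,0,0,0,0]}}

```text
t: 9.38
position: [0.6008, -0.0488, 0.1303]
eef_rot: [-3.14, -0.002, 2.116]
ft_force: [-0.2, -0.3, 0.0]
gripper_width: 0.004
```

Emit:
{"op": "move_arm", "data": {"hand": [1,1,1,1,1,1,1,1], "xyz": [[0.2,0,-0.05],[0.2,0,0],[0.2,0,0],[0.2,0,0],[0.2,0,0],[0.2,0,0],[0,0,0],[0,0,0]], "yaw": [0,0,0,0,0,0,0,0]}}

```text
t: 10.05
position: [0.5858, -0.0237, 0.1313]
eef_rot: [-3.141, -0.001, 2.116]
ft_force: [0.2, 0.2, 0.1]
gripper_width: 0.005
```

```bash
python3 - <<'E'
from h import *
where()
a=snap('scene','s4.png')['img'][190:270,275:381,::-1];cv2.imwrite('pics/c8.png',cv2.resize(a,(795,600),interpolation=cv2.INTER_CUBIC))
E
```

```text
t 10.05 fix mm [ 87.2  21.1 131.3] F [0.3 0.1 0.1] yaw off -0.02 w 0.004925380483819346
```

Emit:
{"op": "move_arm", "data": {"hand": [1,1,1,1,1,1,1,1], "xyz": [[0.35,0,0],[0.35,0,0],[0.35,0,0],[0.35,0,0],[0.3,0,0],[0.3,0,0],[0.2,0,0],[0,0,0]], "yaw": [0,0,0,0,0,0,0,0]}}

```text
t: 10.77
position: [0.557, 0.0241, 0.1315]
eef_rot: [-3.141, -0.001, 2.117]
ft_force: [1.0, -0.1, -0.4]
gripper_width: 0.004
```

Emit:
{"op": "move_arm", "data": {"hand": [1,1,1,1], "xyz": [[0,0,0],[0,0,0],[0,0,0],[0,0,0]], "yaw": [0,0,0,0]}}

```text
t: 11.1
position: [0.5581, 0.0225, 0.1317]
eef_rot: [-3.142, 0.0, 2.115]
ft_force: [0.1, -0.2, -0.3]
gripper_width: 0.005
```

```bash
python3 - <<'E'
from h import *
where()
f=np.load('fit.npy');c,s=np.cos(f[2]),np.sin(f[2])
def P(x,y,z): return [f[0]+(c*x-s*y)/1e3,f[1]+(s*x+c*y)/1e3,z/1e3]
for p in((87,132,180),(101,132,180),(87,100,158),(87,72,60)): print(p,((proj('scene',[P(*p)])[0]-[270,150])*[6,6]).round())
a=snap('scene','s5.png')['img'][150:250,270:403,::-1];cv2.imwrite('pics/c9.png',cv2.resize(a,(798,600),interpolation=cv2.INTER_CUBIC))
E
```

```text
t 11.10 fix mm [ 87.4  75.  131.7] F [-0.1 -0.2 -0.3] yaw off -0.08 w 0.00473336057046058
(87, 132, 180) [363. 183.]
(101, 132, 180) [397. 184.]
(87, 100, 158) [358. 267.]
(87, 72, 60) [355. 499.]
```

View pics/c9.png

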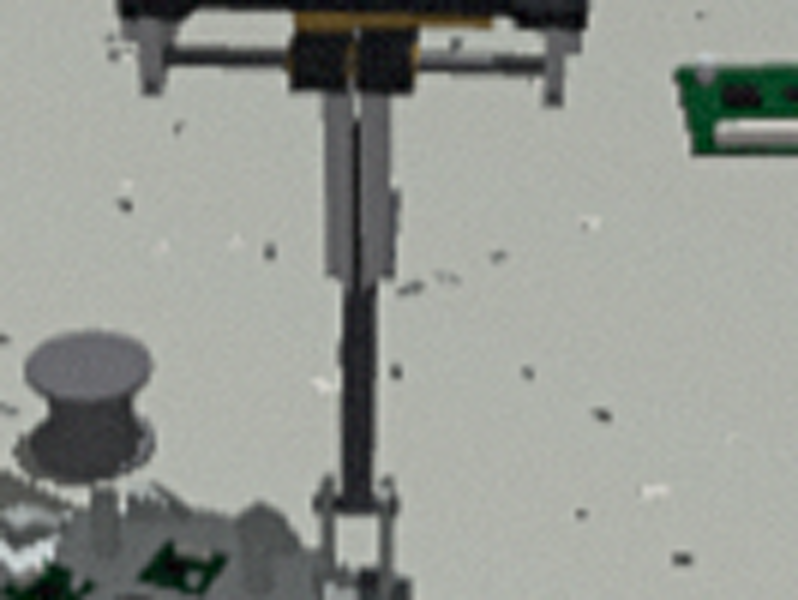

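The bar stands upright above the hinge (355,500), and the ear's top edge at (397,190) is near the prediction for a thrown-back pawl (397,184). I'll nudge it a little further, then withdraw and check.

Emit:
{"op": "move_arm", "data": {"hand": [1,1,1,1], "xyz": [[0.12,0,0],[0.06,0,0],[0,0,0],[0,0,0]], "yaw": [0,0,0,0]}}

```text
t: 11.48
position: [0.5555, 0.0268, 0.1317]
eef_rot: [-3.142, -0.0, 2.116]
ft_force: [-0.1, 1.0, -0.4]
gripper_width: 0.002
```

Emit:
{"op": "move_arm", "data": {"hand": [1,1,1,1,1,1,1,1], "xyz": [[-0.5,0,0],[-1,0,0],[-1,-1,0],[0,-1,0],[0,-1,0],[0,-1,0],[0,-1,0],[0,0,0]], "yaw": [0,0,0,0,0,0,0,0]}}

```text
t: 12.15
position: [0.478, -0.0938, 0.1313]
eef_rot: [-3.139, -0.001, 2.112]
ft_force: [0.3, 0.5, 0.3]
gripper_width: 0.006
```

```bash
python3 - <<'E'
from h import *
where()
f=np.load('fit.npy');c,s=np.cos(f[2]),np.sin(f[2])
def P(x,y,z): return [f[0]+(c*x-s*y)/1e3,f[1]+(s*x+c*y)/1e3,z/1e3]
for th in(1.5,1.65,1.85): print(th,((proj('scene',[P(87,72-132.6*np.cos(th+.197),60+132.6*np.sin(th+.197))])[0]-[240,160])*5).round())
a=snap('scene','s6.png')['img'][160:280,240:400,::-1];cv2.imwrite('pics/c10.png',cv2.resize(a,(800,600),interpolation=cv2.INTER_CUBIC))
E
```

```text
t 12.15 fix mm [-41.4  17.  131.3] F [0.6 0.3 0.3] yaw off -0.23 w 0.006428322579288902
1.5 [447. 126.]
1.65 [450. 113.]
1.85 [453. 105.]
```

View pics/c10.png

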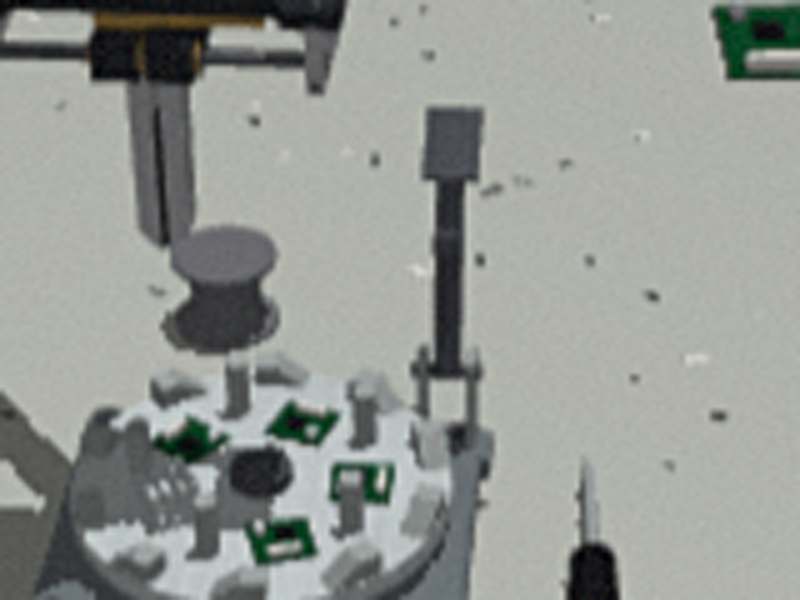

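The pawl stays back (ear end at (455,106), predicted (453,105) for 1.85 rad), and the wheel is unmoved. Next the finger goes beside the near post on its clockwise side and down.

Emit:
{"op": "move_arm", "data": {"hand": [1,1,1,1,1,1], "xyz": [[0.5,-0.5,0],[0,0,0.8],[0,0,0.8],[0,0,0.8],[0,0,0],[0,0,0]], "yaw": [0,0,0,0,0,0]}}

```text
t: 12.7
position: [0.4638, -0.0869, 0.0711]
eef_rot: [-3.14, -0.002, 2.116]
ft_force: [0.5, 1.1, 0.3]
gripper_width: 0.003
```

```bash
python3 - <<'E'
from h import *
f=np.load('fit.npy');c,s=np.cos(f[2]),np.sin(f[2])
def P(x,y,z): return [f[0]+(c*x-s*y)/1e3,f[1]+(s*x+c*y)/1e3,z/1e3]
for dz in(0,25,30,35): print(dz,proj('scene',[P(-41.4,17-8,131.3+dz)])[0].round(1),'seen 273 209')
where()
E
```

```text
0 [273.7 222.1] seen 273 209
25 [273.  213.4] seen 273 209
30 [272.9 211.6] seen 273 209
35 [272.8 209.9] seen 273 209
t 12.70 fix mm [-50.   30.3  71.1] F [1.  0.7 0.3] yaw off -0.03 w 0.0030242201150469956
```

Emit:
{"op": "move_arm", "data": {"hand": [1,1,1,1,1,1], "xyz": [[0,-0.16,0.5],[0,0,0.5],[0,0,0.5],[0,0,0.3],[0,0,0],[0,0,0]], "yaw": [0,0,0,0,0,0]}}

```text
t: 13.2
position: [0.4613, -0.0896, 0.0274]
eef_rot: [3.141, 0.001, 2.116]
ft_force: [0.4, 1.4, 0.0]
gripper_width: 0.01
```

```bash
python3 - <<'E'
from h import *
where()
E
```

```text
t 13.20 fix mm [-53.5  29.3  27.4] F [1. 1. 0.] yaw off -0.04 w 0.01022941073647604
```

Emit:
{"op": "move_arm", "data": {"hand": [1,1,1,1,1,1], "xyz": [[-0.2,0,0],[-0.2,0,0],[0,0,0],[0,0,0],[0,0,0],[0,0,0]], "yaw": [0,0,0,0,0,0]}}

```text
t: 13.7
position: [0.4656, -0.0979, 0.0268]
eef_rot: [3.141, 0.0, 2.115]
ft_force: [-0.5, -0.8, 0.3]
gripper_width: 0.006
```

Emit:
{"op": "move_arm", "data": {"hand": [1,1,1], "xyz": [[-0.08,0,0],[0,0,0],[0,0,0]], "yaw": [0,0,0]}}

```text
t: 13.95
position: [0.4667, -0.0997, 0.0267]
eef_rot: [3.142, 0.0, 2.115]
ft_force: [0.0, -0.2, 0.5]
gripper_width: 0.005
```

Emit:
{"op": "move_arm", "data": {"hand": [1,1,1], "xyz": [[-0.08,0,0],[0,0,0],[0,0,0]], "yaw": [0,0,0]}}

```text
t: 14.2
position: [0.4676, -0.1014, 0.0266]
eef_rot: [-3.141, -0.0, 2.115]
ft_force: [-0.3, -0.1, 0.3]
gripper_width: 0.004
```

Emit:
{"op": "move_arm", "data": {"hand": [1,1,1], "xyz": [[-0.08,0,0],[0,0,0],[0,0,0]], "yaw": [0,0,0]}}

```text
t: 14.45
position: [0.4684, -0.1029, 0.0266]
eef_rot: [-3.141, -0.001, 2.115]
ft_force: [-0.8, 1.4, 0.2]
gripper_width: 0.003
```

```bash
python3 - <<'E'
from h import *
where()
E
```

```text
t 14.45 fix mm [-54.3  14.2  26.6] F [0.1 1.6 0.2] yaw off -0.06 w 0.0026124201096286554
```

Contact at y = 14.2 with 1.6 N, as predicted. I'll push to y of about −21.

Emit:
{"op": "move_arm", "data": {"hand": [1,1,1,1,1,1,1,1], "xyz": [[-0.1,0,0],[-0.2,0,0],[-0.2,0,0],[-0.2,0,0],[-0.2,0,0],[-0.2,0,0],[-0.15,0,0],[-0.1,0,0]], "yaw": [0,0,0,0,0,0,0,0]}}

```text
t: 15.12
position: [0.4873, -0.1305, 0.0266]
eef_rot: [3.138, -0.002, 2.114]
ft_force: [1.0, 6.1, 1.0]
gripper_width: 0.007
```

Emit:
{"op": "move_arm", "data": {"hand": [1,1,1,1], "xyz": [[-0.04,0,0],[0,0,0],[0,0,0],[0,0,0]], "yaw": [0,0,0,0]}}

```text
t: 15.45
position: [0.4867, -0.1331, 0.0267]
eef_rot: [-3.141, 0.0, 2.115]
ft_force: [-0.3, 3.1, -0.5]
gripper_width: 0.004
```

```bash
python3 - <<'E'
from h import *
where()
E
```

```text
t 15.45 fix mm [-54.3 -21.   26.7] F [ 1.3  2.8 -0.5] yaw off -0.05 w 0.0036601834932088245
```

Emit:
{"op": "move_arm", "data": {"hand": [1,1,1,1,1,1,1,1], "xyz": [[0.3,0,0],[0.3,0,0],[0,0,-0.5],[0,0,-1],[0,0,-1],[0,0,-1],[0,0,-1],[0,0,0]], "yaw": [0,0,0,0,0,0,0,0]}}

```text
t: 16.12
position: [0.4826, -0.1219, 0.145]
eef_rot: [3.136, 0.01, 2.116]
ft_force: [-0.3, 0.3, 0.1]
gripper_width: 0.007
```

Emit:
{"op": "move_arm", "data": {"hand": [1,1,1,1,1,1,1,1], "xyz": [[1,0,0],[1,0,0],[1,0,0],[1,0,0],[1,0,0],[1,0,0],[0.7,0,0],[0,0,0]], "yaw": [0,0,0,0,0,0,0,0]}}

```text
t: 16.78
position: [0.3894, 0.0254, 0.1379]
eef_rot: [-3.14, -0.001, 2.118]
ft_force: [0.7, -0.6, -0.3]
gripper_width: 0.006
```

```bash
python3 - <<'E'
from h import *
where()
f=np.load('fit.npy');c,s=np.cos(f[2]),np.sin(f[2])
def P(x,y,z): return [f[0]+(c*x-s*y)/1e3,f[1]+(s*x+c*y)/1e3,z/1e3]
a=snap('scene','s7.png')['img'][160:280,235:395,::-1];a=cv2.resize(a,(800,600),interpolation=cv2.INTER_CUBIC)
for w in(-.528,-.628,-.728):
    ph=np.pi-w+np.arange(5)*2*np.pi/5; L=[P(60*np.cos(q),60*np.sin(q),72) for q in ph]
    for q in (proj('scene',L)-[235,160]+.5)*5: cv2.circle(a,tuple(int(v) for v in q),3,(0,0,255) if w==-.628 else (255,0,0),-1)
cv2.imwrite('pics/c11.png',a)
E
```

```text
t 16.78 fix mm [-55.3 164.9 137.9] F [ 0.3 -0.9 -0.3] yaw off 0.13 w 0.005771162313142004
```

View pics/c11.png

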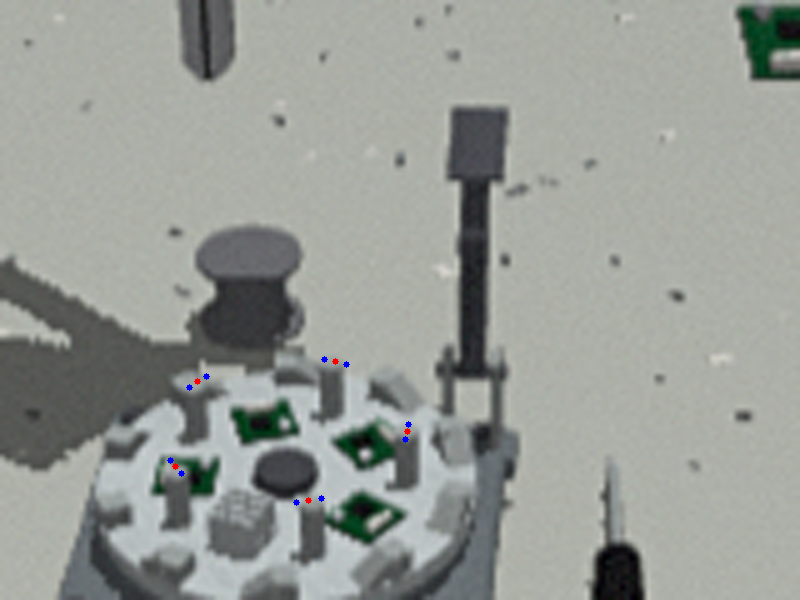

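All five posts sit on the red −0.628 rad marks (within about 4 px in the crop, all the same way), the heat sink stands upright in place at (240,525), and the pawl is still back. Now behind the ear to tip the pawl down.

Emit:
{"op": "move_arm", "data": {"hand": [1,1,1,1,1,1,1,1], "xyz": [[0,0.95,0.1],[0,0.95,0.1],[0,0.95,0.1],[0,0.95,0],[0,0.95,0],[0,0.95,0],[0,0,0],[0,0,0]], "yaw": [0,0,0,0,0,0,0,0]}}

```text
t: 17.5
position: [0.5147, 0.0964, 0.1307]
eef_rot: [-3.14, 0.0, 2.115]
ft_force: [-0.4, -0.7, -0.3]
gripper_width: 0.004
```

```bash
python3 - <<'E'
from h import *
where()
E
```

```text
t 17.50 fix mm [ 88.7 160.6 130.7] F [-0.7 -0.4 -0.3] yaw off -0.04 w 0.004313445927447664
```

Emit:
{"op": "move_arm", "data": {"hand": [1,1,1,1,1,1,1,1], "xyz": [[-0.4,0,0],[-0.4,0,0],[-0.4,0,0],[-0.4,0,0],[-0.4,0,0],[-0.4,0,0],[-0.4,0,0],[-0.4,0,0]], "yaw": [0,0,0,0,0,0,0,0]}}

```text
t: 18.17
position: [0.556, 0.0276, 0.1317]
eef_rot: [3.142, 0.0, 2.115]
ft_force: [0.7, -0.7, -1.0]
gripper_width: 0.006
```

Emit:
{"op": "move_arm", "data": {"hand": [1,1,1,1,1,1,1,1], "xyz": [[-0.2,0,0],[0,0,0],[0,0,0],[0,0,0],[0,0,0],[0,0,-1],[0,0,-1],[0,0,-1]], "yaw": [0,0,0,0,0,0,0,0]}}

```text
t: 18.83
position: [0.5572, 0.0251, 0.207]
eef_rot: [-3.14, -0.001, 2.116]
ft_force: [-0.1, 0.8, 0.3]
gripper_width: 0.006
```

Emit:
{"op": "move_arm", "data": {"hand": [1,1,1,1,1,1,1,1], "xyz": [[1,-0.5,0],[1,-0.5,0],[1,-0.5,0],[1,-0.5,0],[1,0,0],[1,0,0],[0,0,0],[0,0,0]], "yaw": [0,0,0,0,0,0,0,0]}}

```text
t: 19.5
position: [0.437, 0.1278, 0.207]
eef_rot: [3.141, 0.001, 2.118]
ft_force: [1.0, 0.3, 0.5]
gripper_width: 0.005
```

```bash
python3 - <<'E'
from h import *
where()
a=snap('scene','s8.png')['img'][200:290,245:365,::-1];a=cv2.resize(a,(800,600),interpolation=cv2.INTER_CUBIC)
cv2.imwrite('pics/c12.png',a)
b=cv2.imread('pics/scene0.png').astype(int); d=cv2.imread('pics/s8.png').astype(int)
# ear end region compared with the start picture (pawl down)
print(np.abs(b-d)[205:262,318:340].mean(axis=2).mean(axis=1).round().astype(int))
E
```

```text
t 19.50 fix mm [ 38.6 227.8 207. ] F [ 1.  -0.2  0.5] yaw off 0.13 w 0.005349750521036218
[ 2  2  2  2  2  3  2  2  2  2  2  3  3  6 23 36 37 36 36 33 34 33 32 31
 26 25 23 14  5  3  2  2  3  4  3  3  5  6  5  4  5  7 11 10  7  6  5  4
  3  4  5  4  4  5  2  3  5]
```

No viewings left, so I'll check by numbers: pawl and ear position against the start picture, and what changed at rows 219–232.

```bash
python3 - <<'E'
from h import *
b=cv2.imread('pics/scene0.png',0);d=cv2.imread('pics/s8.png',0); u=cv2.imread('pics/s7.png',0)
for n,i in(('start',b),('now',d),('up(s7)',u)):
    print(n); print(i[216:264:3,314:344:2])
for n,i in(('now',d),('up',u)):
    for r,c in((248,318),(236,322)):
        T=b[r:r+12,c:c+14]; S=i[r-25:r+20,c-8:c+22]; m=cv2.matchTemplate(S,T,cv2.TM_CCOEFF_NORMED); _,v,_,l=cv2.minMaxLoc(m); print(n,(r,c),'score',round(v,3),'shift',(l[0]-8,l[1]-25))
f=np.load('fit.npy');c,s=np.cos(f[2]),np.sin(f[2])
def P(x,y,z): return [f[0]+(c*x-s*y)/1e3,f[1]+(s*x+c*y)/1e3,z/1e3]
print('tip px',proj('scene',[P(39,228,237)])[0])
E
```

```text
start
[[168 170 170 167 169 163 167 167 166 170 169 167 171 170 167]
 [169 165 169 169 167 169 169 169 170 171 170 166 170 168 169]
 [169 169 172 170 170 171 167 170 169 169 170 169 168 170 168]
 [168 169 170 169 170 167 170 170 171 169 167 169 171 167 170]
 [172 167 169 171 171 166 169 172 171 171 166 171 169 172 170]
 [173 169 172 172 170 149 170 147 173 169 147 172 170 167 172]
 [157 156 171 171  85  75  56  70  68  56  74 115 172 171 166]
 [152 134 163 169 171  78  97  70  69 178  77 174 173 167 170]
 [ 81 139 133 161 173  76  70  70  59 178  76 169 168 168 171]
 [ 84 170 175 182 186 120  66  68  73 160  76 177 169 172 172]
 [ 79 189 184 186  98  98  71  70  49  33  77 115 141 171 168]
 [161 188 186 188 100  60  74  72  48  56  87 108 111 173 169]
 [137 146 144 188 190  65  69  68  87 105 105  64 141 173 169]
 [ 41 206  70 155 173  68  59  68  84 107 103  68 171 170 169]
 [ 42  91 153  55  27  33  41  38  40 104  97 176 171 173 170]
 [173 161 192 191 109  79  81  75  99 103  93 121 172 171 171]]
now
[[170 170 169 174 168 170 170 171 168 169 169 171 171 168 172]
 [132 123 124 126 
[... 1439 characters left out ...]
 [ 98 141 140 172 175  72 179 173 174 178  75 177 173 175 176]
 [193 179 194 191 181 137 164 174 178 163  79 179 175 174 172]
 [158 158 152 196  94 120 137 139  46  33  76 120 148 174 175]
 [ 78  79 115 196  97 148 142 146  49  52  88 107 113 177 175]
 [ 89  84 114 195 192 124 139 142 111 106 109  65 144 176 175]
 [ 89  79 112 189 185 185 187 191 125 107 100  64 176 177 174]
 [169 167 194 185 172 142 157 144 127 107  96 179 179 173 172]
 [135 195 190 195 144 130 135  83 105 103  96 124 172 173 175]]
now (248, 318) score 0.962 shift (0, 0)
now (236, 322) score 0.99 shift (0, 0)
up (248, 318) score 0.677 shift (1, -25)
up (236, 322) score 0.573 shift (1, -13)
tip px [314.58184335 142.47422155]
```

The pawl matches its fully-down picture with zero pixel shift; the changed patch is plain and shadow-like (about 84 grey on 170 bench). One last comparison of the wheel and loose objects, then I hand in.

```bash
python3 - <<'E'
from h import *
d=snap('scene','s9.png')['img']; d=cv2.cvtColor(d,cv2.COLOR_RGB2GRAY); b=cv2.imread('pics/scene0.png',0);u=cv2.imread('pics/s7.png',0)
def m(ref,n,x0,y0,x1,y1):
    T=ref[y0:y1,x0:x1];S=d[y0-6:y1+6,x0-6:x1+6];_,v,_,l=cv2.minMaxLoc(cv2.matchTemplate(S,T,cv2.TM_CCOEFF_NORMED));print(n,round(v,2),(l[0]-6,l[1]-6))
m(u,'wheel vs s7',256,235,318,276); m(u,'heat sink vs s7',275,255,292,272)
for n,*r in(('spool',272,203,298,230),('flux',252,285,274,318),('driver',350,250,368,298),('brush',222,328,322,352),('mug',110,318,160,384),('meter',182,350,258,424),('board',382,158,412,178)): m(b,n,*r)
print(b.shape); where(); print(env.sign_off())
E
```

```text
wheel vs s7 0.96 (0, 0)
heat sink vs s7 1.0 (0, 0)
spool 0.77 (0, 0)
flux 1.0 (0, 0)
driver 1.0 (0, 0)
brush 1.0 (0, 0)
mug 1.0 (0, 0)
meter 1.0 (0, 0)
board 1.0 (0, 0)
(480, 640)
t 19.60 fix mm [ 38.7 226.3 206.9] F [-0.6 -0.5 -0.8] yaw off -0.02 w 0.006627932003725111
the job is handed in; nothing more can be done
None
```

I threw the pawl right back, turned the wheel one notch counter-clockwise with the near post, and tipped the pawl down again. I handed the job in at t = 19.6 s; no verdict was reported.

**Last checks, all by image matching and force reading:**
- **Pawl:** it shows no pixel shift from its fully-down picture at the start.
- **Wheel:** before the pawl went down, its posts lay on the −0.63 rad marks. It has not moved since.
- **Heat sink:** it stood upright in its place after the wheel was turned, and has not moved since.
- **Loose objects:** none of them shifted. The spool matched less well (score 0.77, still no shift), probably because of the arm's shadow.
- **Robot:** the arm is clear and the wrist force is at noise level.

**What disagreed or failed:**
- **Tip height:** the fingertips sat about 30 mm higher in the cameras than the reported TCP height. My first approach to the ear therefore passed above it without touching, and I allowed for the offset afterwards.
- **Final picture:** I could not view it because the limit of 12 pictures was reached, so the end state rests on the numbers above.

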